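Hang the tongs on the table caddy and lift it level

TASK

Get the condiment caddy ready to be carried to the table: take the small copper serving tongs off the rail stand and hang them astride the caddy's thin steel rod, on either side of its dark wooden grip, and let go of them. Then take the caddy by the wooden grip, lift it straight up about 10 cm clear of the worktop and keep it there, level and steady, with the tongs still hanging on the rod and the jars and the tin standing in it; finish while holding it up. Do not shift the mug or the two tins that stand about.

Things in the scene. Friction and masses are not known exactly. Their poses are not given: they have to be found in the camera images.
- caddy: Light wood caddy, loose, 270 mm long (its y), 130 wide (x), 0.75 kg full. Origin at the centre of its underside. Tray walls 60 mm high, floor 8; at each end an upright 40 mm wide, 10 thick, rises to z = 230 mm. Between them a steel rod 10 mm thick runs along y (-126 to +126 mm), its centre at z = 210 mm; round its middle a dark wooden grip (y = -40 to +40 mm), the rod beyond it bare.
- caddy_grip (a point): Centre of the caddy's dark wooden grip, 22 x 22 mm square section, 80 mm long, 210 mm above the caddy's underside; axes as the caddy's: the grip runs along y and is 22 mm wide across x.
- tongs_center (a point): Copper tongs, 0.06 kg, a rigid band bent to an upside-down U, 90 mm tall, hung bow up on the stand's rail. Point midway up, between the legs; z up, x across the legs, y along the rail. Bow: underside (rests on the rail) 41 mm above the point. Band 18 mm wide (y). From 10 mm above the point up, legs parallel, 32 mm over the outside, 24 inside; lower they bow out to 44; tips 28 mm apart inside.
- stand_rail (a point): Middle of the steel rail of the fixed rail stand: a rod 10 mm thick along y between two 12 mm thick posts at y = -100 and +100 mm, its centre 210 mm above the worktop (posts top out at 219 mm). Flat foot 120 x 230 x 14 mm. z up.
- spice_1_center (a point): Spice jar with a black cap, 41 mm across and 105 mm tall, standing loose in the caddy; point at its centre, half-way up; z up.
- spice_3_center (a point): Second spice jar with a dark cap, 41 mm across and 105 mm tall, standing loose in the caddy; point at its centre, half-way up; z up.
- tin_paste_center (a point): Small food tin, 57 mm across and 72 mm tall, standing loose in the caddy; point at its centre, half-way up; z up.
- mug: White mug with a leaf pattern, 78 mm across, 101 mm tall, a bystander; origin at its underside.
- sardine_tin: Flat oblong tin 63 x 105 x 25 mm, a bystander; origin at the centre of its underside.
- tin_beans: Round green tin 75 mm across, 58 mm tall, a bystander; origin at the centre of its underside.
- stand: The whole rail stand (see its rail); fixed. Origin at the centre of its underside, y along the rail.

How it is judged:
By the outcome, as a careful person would: the job done as asked, in the order asked, and still so for the second after the job is handed in, while the arm keeps its last pose, push and grip.
It also fails if it takes over 56 s, if anything falls off the work surface, if the arm or the gripper's body presses on something with over 40 N, if the wrist force passes 120 N, or if a joint passes its speed limit or range.

ROBOT

A 6-joint arm with a two-finger parallel gripper is mounted at the origin on a cart in front of the work surface, level with it; the furniture and walls round the work are solid. World frame = base frame: x ahead of the robot, y to its left, z up, the work surface at z = 0. Lengths are in m, angles in rad, forces in N, time in s.
With the tool pointing down it reaches from about 0.225 to 0.875 m from the base axis. Payload 3.4 kg.
Tool frame: the origin (TCP) lies at the very end of the fingers, on their centre line; the grasp point (between the pads) lies 19 mm behind it (grip_depth is the distance from the TCP to the grasp point, in m); x points along the fingers, z is the direction in which the jaws open and shut, and the axes are right-handed (so a half turn about x gives the same grasp; the last joint's range is limited). The gripper opens to 85 mm and grips with 20 to 120 N. Pads are 22 mm wide; open, the fingers measure 114 mm over their backs; the gripper's body (76 mm by 85 mm) begins 54 mm behind the grasp point. The pads swing forward as they close: fully open they stand 13 mm farther back than shut.
Start: joints at [1.166, 0.276, 1.505, -0, 1.361, -0.121], TCP at [0.161, 0.552, 0.231] pointing down, gripper open.
Joint ranges: [-2.89, 2.89], [-0.75, 2.08], [0.22, 2.7], [-1.18, 4.32], [0.11, 2.71], [-2.7, 2.7]. Speed limits (rad/s): [2.57, 2.57, 3.14, 3.14, 3.14, 3.14].

INTERFACE

Orientations are given as a unit quaternion [w, x, y, z].
In Python, from rig import get_state, get_image, sign_off, grip_depth gives the robot as it stands. The module is installed in compiled form; this text tells all that it offers.
- The arm moves only by the tool arm_command, never from a script. Its argument "series" is a list of rows, each an object with "dp": the shift along the tool's x, y, z scaled (see below), a list of three; "angular": the turn, a rotation vector about the tool's x, y, z scaled (see below), a list of three; "gripper": the finger opening in mm, from 0 to 85.4. A call has exactly 8 rows; each row shifts and turns the pose as measured when the row begins, along the tool's axes as they then stand; what a row does not reach is not made up. The controller multiplies each number of a shift by 0.12 m and each number of a turn by 90 degrees. A row lasts 1/8 s, in which the tool goes at most 62.5 mm and 10.7 degrees, less where a joint would pass 70% of its speed; a pose out of reach is approached as far as the arm can. A call with a number of a shift or a turn outside -1 to 1 is refused whole. A call with a gripper value outside its range is refused whole. The fingers move at their own pace and stop on an object; "grip_force" is the grip in N (left out, the last holds). Time passes only in rows, so rows that do not move let the fingers close, or fill a call up. It gives the time, the measured TCP pose, the force and the opening at its end, in the units of the state.
- get_state(): the state, without advancing time (a new reading comes with each control period).
- get_image(name): name is "scene" or "top" or "wrist"; returns a dict with "image" (420x560x3 uint8, blue, green, red), "depth" (420x560 float32, m along the optical axis (not along the pixel's ray), 0 where there is no reading), "mtx" (3x3 intrinsics, pixels), "view" (4x4, takes a point from world to camera coordinates); the wrist camera has in their place "mount" (4x4, takes a point from camera to tool coordinates, whose origin is the TCP and whose axes are the tool frame's). Camera axes: x right, y up, looking along -z (the intrinsics and any distortion apply to the point x, -y, -z); pixel columns grow to the right and rows downward; lengths in m; the calibration is good to about 2 mm. A picture is of the moment at which its call begins: read the wrist's pose just before it.
- sign_off(): hands the job in, once; it reports no verdict.
The state is a dict: "clock": time; "qpos": joint angles; "qd": joint speeds; "effort": joint torques, N m; "position": TCP position; "ee_rot": TCP orientation; "contact_force": force on the tool from outside, world axes, zero at the start; "moment": the same for the moment, N m; "width": finger opening in m.
Only numpy, scipy, OpenCV 4.12 (cv2) and the standard library are available. Lean on these libraries where they do the work, as an engineer would, in place of code of your own. Each camera call takes 0.05 s, during which the arm holds its last target. There are 200 camera calls.

## Working session

There is one attempt and no reset: what is moved stays moved. The work goes in short steps, Python scripts to look and compute and a tool call to move; the robot and the scene stay as the last step left them, time stands still between calls to the robot, and variables do not carry over. Pictures are saved under pics/ and viewed, about 8 in all and at most 12, crops included, and the job is handed in when it is done.

Besides the shell and the picture viewer there is one more tool, called after ">>>" as name(argument=value, ...) on one line, values as JSON. arm_command: Moves the arm, as the interface text tells. Its arguments: {"type":"object","properties":{"series":{"type":"array","items":{"type":"object","properties":{"dp":{"type":"array","items":{"type":"number"}},"angular":{"type":"array","items":{"type":"number"}},"gripper":{"type":"number"}}}},"grip_force":{"type":"number"}},"required":["series"]}

```bash
mkdir -p pics
cat > h.py <<'E'
import numpy as np, cv2
from rig import get_state,get_image,sign_off,grip_depth
from scipy.spatial.transform import Rotation as R
def rot(s): q=s["ee_rot"]; return R.from_quat([q[1],q[2],q[3],q[0]])
def world(d,s=None):
    """per-pixel world points (420,560,3)"""
    z=d["depth"]; v,u=np.indices(z.shape); K=d["mtx"]
    p=np.stack([(u-K[0,2])/K[0,0]*z,-(v-K[1,2])/K[1,1]*z,-z,np.ones_like(z)],-1)
    if "view" in d: M=np.linalg.inv(d["view"])
    else:
        T=np.eye(4);T[:3,:3]=rot(s).as_matrix();T[:3,3]=s["position"];M=T@d["mount"]
    P=(p@M.T)[...,:3]; P[z==0]=np.nan; return P
E
python3 - <<'E'
from h import *
s=get_state();print(s,grip_depth)
print(rot(s).as_matrix().round(3))
a=get_image("scene");b=get_image("top")
print({k:v for k,v in a.items() if k not in("image","depth")});print({k:v for k,v in b.items() if k not in("image","depth")})
cv2.imwrite("pics/scene.png",a["image"]);cv2.imwrite("pics/top.png",b["image"])
np.savez("t.npz",a=world(a),b=world(b))
E
```

```text
{'clock': 0.0, 'qpos': array([ 1.16601069e+00,  2.76601947e-01,  1.50617830e+00,  2.51841707e-05,
        1.36072058e+00, -1.21001243e-01]), 'qd': array([ 0.00039706,  0.00063071,  0.00040412,  0.00086112,  0.00084738,
       -0.00066821]), 'effort': array([ 1.16519139e-03, -4.16781700e+01, -2.45810920e+01,  5.47604645e-05,
        1.11628955e-02, -3.46138563e-06]), 'position': array([0.16077068, 0.55148626, 0.23041777]), 'ee_rot': array([ 0.56509526, -0.42459427,  0.56627319,  0.423936  ]), 'contact_force': array([-0.45961904,  0.17895588,  0.60980981]), 'moment': array([-0.00509321,  0.03560117,  0.03944507]), 'width': 0.08523732353223677} 0.0187
[[-0.001 -0.96   0.28 ]
 [-0.002  0.28   0.96 ]
 [-1.     0.    -0.002]]
{'mtx': array([[397.8463106 ,   0.        , 281.54567937],
       [  0.        , 397.8463106 , 210.60199613],
       [  0.        ,   0.        ,   1.        ]]), 'view': array([[ 0.5558674 , -0.83121048,  0.01002836, -0.30824566],
       [ 0.62714481,  0.42725693,  0.65126101, -0.44144468],
       [-0.54561966, -0.35572553,  0.75878754, -1.08591132],
       [ 0.        ,  0.        ,  0.        ,  1.        ]])}
{'mtx': array([[483.42559917,   0.        , 274.74513265],
       [  0.        , 483.42559917, 212.70818009],
       [  0.        ,   0.        ,   1.        ]]), 'view': array([[-0.19864267, -0.98004961, -0.00662216,  0.10470873],
       [ 0.76380493, -0.15903962,  0.6255465 , -0.50535408],
       [-0.61411979,  0.11920219,  0.78015878, -1.59135937],
       [ 0.        ,  0.        ,  0.        ,  1.        ]])}
```

View pics/scene.png

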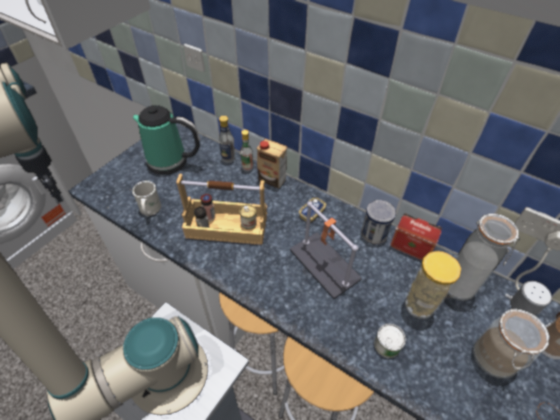

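View pics/top.png

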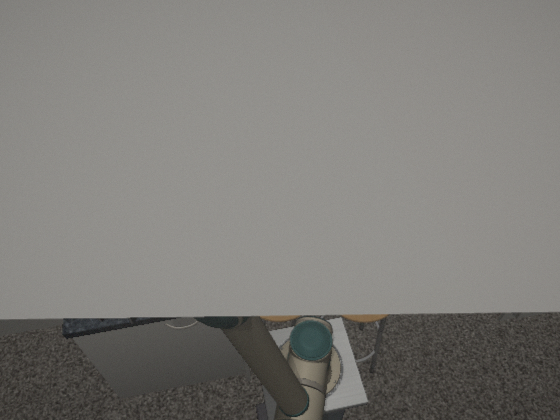

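The top camera only sees an overhead cupboard. The scene view shows the caddy at about (222,210) with its grip at about (220,185), the stand at about (328,255) and the orange tongs at about (328,230). Next I zoom in and measure by depth.

Run:
```python
from h import *
t=np.load("t.npz");a=t["a"];b=t["b"]
im=cv2.imread("pics/scene.png")
cv2.imwrite("pics/crop.png",cv2.resize(im[140:310,120:420],(800,453),interpolation=cv2.INTER_CUBIC))
print("cupboard",[b[v,u].round(3) for v,u in((50,50),(300,50),(300,280),(300,500),(150,280),(312,200))])
for n,(u,v) in dict(upL=(182,180),upR=(263,183),grip=(220,185),rodL=(200,183),rodR=(245,186),railA=(313,204),railB=(352,246),tongs=(328,230),counter=(280,230),mug=(147,188),beans=(390,338)).items():
    print(n,(u,v),np.nanmedian(a[v-1:v+2,u-1:u+2].reshape(-1,3),0).round(3))
P=a; h=(P[...,2]>.195)&(P[...,2]<.235)
n,l,st,c=cv2.connectedComponentsWithStats(h.astype(np.uint8))
for i in range(1,n):
    if st[i,4]>8: print(st[i],P[l==i].mean(0).round(3),P[l==i].min(0).round(3),P[l==i].max(0).round(3))
hsv=cv2.cvtColor(im,cv2.COLOR_BGR2HSV)
m=(hsv[...,0]<14)&(hsv[...,1]>140)&(hsv[...,2]>90);m[:,:300]=0;m[:200]=0;m[260:]=0;m[:,360:]=0
print("tongs px",np.argwhere(m)[:,::-1].mean(0) if m.any() else None, m.sum()); 
for q in P[m]: print(q.round(3))
```

```text
cupboard [array([nan, nan, nan]), array([nan, nan, nan]), array([nan, nan, nan]), array([nan, nan, nan]), array([nan, nan, nan]), array([nan, nan, nan])]
upL (182, 180) [0.429 0.302 0.214]
upR (263, 183) [0.555 0.076 0.226]
grip (220, 185) [0.48  0.183 0.22 ]
rodL (200, 183) [0.453 0.246 0.215]
rodR (245, 186) [0.522 0.119 0.215]
railA (313, 204) [ 0.73  -0.022  0.025]
railB (352, 246) [ 0.505 -0.265  0.214]
tongs (328, 230) [ 0.667 -0.122  0.005]
counter (280, 230) [0.579 0.022 0.   ]
mug (147, 188) [0.424 0.502 0.064]
beans (390, 338) [ 0.401 -0.462  0.054]
[ 0 20  7  7 36] [0.75  1.807 0.206] [0.733 1.79  0.195] [0.769 1.82  0.224]
[  76   41  419  179 3652] [0.828 0.179 0.215] [ 0.82  -0.56   0.195] [0.836 1.341 0.235]
[133 108  63  27 612] [0.602 0.56  0.217] [0.547 0.463 0.195] [0.677 0.687 0.235]
[219 116   9   7  52] [0.766 0.408 0.202] [0.749 0.394 0.195] [0.785 0.424 0.208]
[176 174  88  23 515] [0.48  0.189 0.216] [0.405 0.06  0.195] [0.562 0.316 0.232]
[307 201  51  52 341] [ 0.537 -0.183  0.213] [ 0.498 -0.281  0.195] [ 0.581 -0.079  0.223]
[512 221  48  33 314] [ 0.82  
[... 461 characters left out ...]
      ] 30
[ 0.551 -0.17   0.217]
[ 0.551 -0.173  0.219]
[ 0.553 -0.175  0.218]
[ 0.543 -0.171  0.22 ]
[ 0.546 -0.172  0.218]
[ 0.545 -0.176  0.223]
[ 0.549 -0.178  0.22 ]
[ 0.552 -0.179  0.218]
[ 0.541 -0.169  0.217]
[ 0.541 -0.172  0.219]
[ 0.542 -0.175  0.22 ]
[ 0.545 -0.176  0.217]
[ 0.546 -0.179  0.219]
[ 0.549 -0.181  0.217]
[ 0.532 -0.167  0.22 ]
[ 0.534 -0.169  0.219]
[ 0.537 -0.171  0.218]
[ 0.538 -0.174  0.219]
[ 0.539 -0.176  0.22 ]
[ 0.531 -0.168  0.217]
[ 0.533 -0.17   0.216]
[ 0.536 -0.172  0.215]
[ 0.536 -0.175  0.217]
[ 0.528 -0.17   0.217]
[ 0.528 -0.173  0.219]
[ 0.529 -0.175  0.219]
[ 0.528 -0.17   0.212]
[ 0.527 -0.174  0.216]
[ 0.524 -0.169  0.178]
[ 0.522 -0.168  0.17 ]
```

View pics/crop.png

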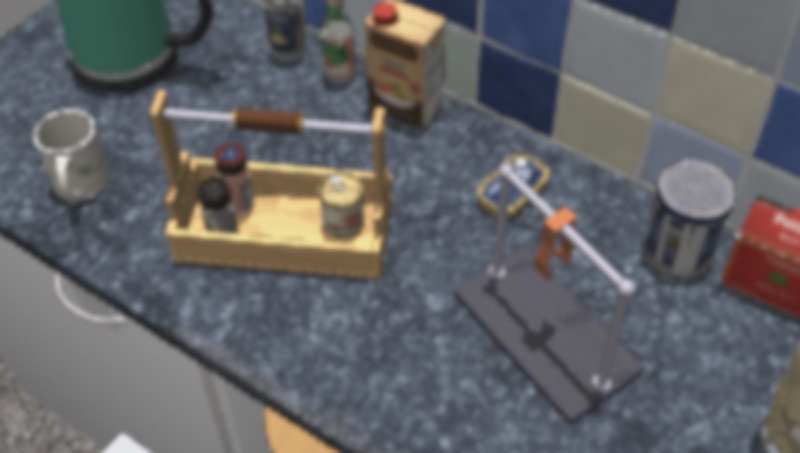

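```bash
cat >> h.py <<'E'
def plan(xyz,yaw,n=8,lin=.06,ang=10.,s=None):
    """print n rows (tool shift /0.12, turn about tool x /90) from measured pose toward TCP xyz, jaw-axis yaw (deg)"""
    s=s or get_state();p=np.array(s["position"]);r=rot(s);z=r.as_matrix()[:,2]
    y0=np.degrees(np.arctan2(z[1],z[0])); 
    # exact down orientation target, spread residual tilt
    c,q=np.cos(np.radians(yaw)),np.sin(np.radians(yaw)); Z=np.array([c,q,0]);X=np.array([0,0,-1.]);T=R.from_matrix(np.stack([X,np.cross(Z,X),Z],1))
    print("at",p.round(4),"yaw",y0.round(2),"w",round(s["width"]*1e3,1),"F",np.round(s["contact_force"],1),"t",s["clock"])
    for i in range(n):
        d=np.array(xyz)-p;L=np.linalg.norm(d);d=d*min(1,lin/max(L,1e-9))
        w=(r.inv()*T).as_rotvec();a=np.linalg.norm(w);w=w*min(1,np.radians(ang)/max(a,1e-9))
        dl=(r.inv().apply(d)/.12).round(3);wa=(np.degrees(w)/90).round(3)
        print(dl.tolist(),wa.tolist())
        p=p+r.apply(dl*.12);r=r*R.from_rotvec(np.radians(wa*90))
    print("left mm",((np.array(xyz)-p)*1e3).round(1))
E
python3 - <<'E'
from h import *
a=np.load("t.npz")["a"]
def line(P,n):
    x,y,w,z=cv2.fitLine(P[:,:2].astype(np.float32),cv2.DIST_HUBER,0,.005,.005).ravel()
    d=np.array([x,y]);m=P[:,:2].mean(0);t=(P[:,:2]-m)@d
    print(n,"ang",np.degrees(np.arctan2(d[1],d[0])).round(1),"ends",(m+d*t.min()).round(3),(m+d*t.max()).round(3),"mid",(m+d*(t.min()+t.max())/2).round(3),len(P))
def sel(u0,v0,w,h,lo,hi):
    Q=a[v0:v0+h,u0:u0+w].reshape(-1,3);return Q[(Q[:,2]>lo)&(Q[:,2]<hi)]
line(sel(176,174,88,23,.2,.235),"caddy top")
line(sel(185,174,75,23,.2,.22),"rod")
line(sel(307,201,51,52,.2,.225),"rail all")
im=cv2.imread("pics/scene.png");hsv=cv2.cvtColor(im,cv2.COLOR_BGR2HSV)
m=(hsv[...,0]<20)&(hsv[...,1]>110)&(a[...,2]>.19)&(a[...,2]<.24);m[:,:180]=0;m[:,300:]=0
ys=np.argwhere(m)
print("grip px",ys[:,::-1].mean(0),len(ys))
g=(hsv[...,2]<130)&(hsv[...,1]>90)&m
print("grip",np.median(a[g],0).round(3),g.sum());line(a[g],"grip")
hi=a[(a[...,2]>.3)&(a[...,0]>.25)&(a[...,0]<.8)&(abs(a[...,1])<.6)];print("high stuff",len(hi),hi.min(0) if len(hi) else "", hi.max(0) if len(hi) else "")
plan([.16077,.5515,.33],73.7,2)
E
```

```text
caddy top ang -62.2 ends [0.418 0.307] [0.545 0.066] mid [0.482 0.186] 505
rod ang -62.0 ends [0.428 0.287] [0.54  0.076] mid [0.484 0.181] 298
rail all ang 69.5 ends [ 0.501 -0.28 ] [ 0.577 -0.079] mid [ 0.539 -0.179] 327
grip px [223.06338028 184.52816901] 142
grip [0.48  0.185 0.219] 125
grip ang -62.5 ends [0.463 0.217] [0.497 0.154] mid [0.48  0.186] 125
high stuff 2152 [ 0.46576942 -0.59999818  0.30007184] [ 0.75735092 -0.33041011  0.91725278]
at [0.1608 0.5516 0.2305] yaw 73.74 w 85.8 F [-0.2  0.   0.3] t 0.1
[-0.5, 0.0, -0.001] [0.0, -0.001, -0.0]
[-0.329, 0.001, -0.0] [0.0, -0.0, -0.0]
left mm [ 0.  -0.1 -0. ]
```

Run:
```python
from h import *
a=np.load("t.npz")["a"]
q=a[(a[...,2]>.3)&(a[...,0]>.25)&(a[...,0]<.8)&(a[...,1]<.6)&(a[...,1]>-.42)];print(len(q),np.percentile(q,[0,50,100],axis=0).round(2))
s=get_state();s2=dict(s);s2["position"]=np.array([.1608,.5516,.33])
plan([.535,-.17,.35],-20.5,14,lin=.06,ang=9,s=s2)
print(get_image("wrist")["mount"].round(3))
```

```text
659 [[ 0.47 -0.42  0.89]
 [ 0.47 -0.39  0.9 ]
 [ 0.47 -0.33  0.91]]
at [0.1608 0.5516 0.33  ] yaw 73.74 w 85.8 F [-0.2  0.   0.3] t 0.1
[-0.012, -0.345, -0.362] [0.1, -0.0, 0.0]
[-0.012, -0.397, -0.303] [0.1, -0.0, 0.0]
[-0.012, -0.44, -0.237] [0.1, -0.0, 0.0]
[-0.012, -0.472, -0.165] [0.1, -0.0, 0.0]
[-0.012, -0.492, -0.09] [0.1, -0.0, 0.0]
[-0.012, -0.5, -0.012] [0.1, -0.0, 0.0]
[-0.012, -0.495, 0.067] [0.1, -0.0, 0.0]
[-0.012, -0.479, 0.143] [0.1, -0.0, 0.0]
[-0.011, -0.45, 0.217] [0.1, -0.0, 0.0]
[-0.012, -0.411, 0.284] [0.1, -0.0, 0.001]
[-0.012, -0.361, 0.345] [0.047, -0.0, 0.0]
[-0.012, -0.335, 0.371] [0.0, -0.0, 0.0]
[-0.012, -0.335, 0.371] [0.0, -0.0, 0.0]
[-0.007, -0.186, 0.205] [0.0, -0.0, 0.0]
left mm [ 0.  0. -0.]
[[ 0.     0.309 -0.951 -0.141]
 [ 0.001  0.951  0.309  0.078]
 [ 1.    -0.001 -0.    -0.   ]
 [ 0.     0.     0.     1.   ]]
```

>>> arm_command(series=[{"dp": [-0.5,0,0],"angular": [0,0,0],"gripper": 85},{"dp": [-0.35,0,0],"angular": [0,0,0],"gripper": 85},{"dp": [-0.02,-0.345,-0.36],"angular": [0.1,0,0],"gripper": 85},{"dp": [-0.02,-0.4,-0.3],"angular": [0.1,0,0],"gripper": 85},{"dp": [-0.02,-0.44,-0.24],"angular": [0.1,0,0],"gripper": 85},{"dp": [-0.01,-0.47,-0.165],"angular": [0.1,0,0],"gripper": 85},{"dp": [-0.01,-0.49,-0.09],"angular": [0.1,0,0],"gripper": 85},{"dp": [-0.01,-0.5,-0.01],"angular": [0.1,0,0],"gripper": 85}])

```text
clock: 1.15
position: [0.3262, 0.2245, 0.3444]
ee_rot: [0.697, -0.116, 0.698, 0.111]
contact_force: [1.1, 0.5, 0.7]
width: 0.085
```

```bash
python3 -c "
from h import *
plan([.535,-.17,.35],-20.5,8,ang=9.5)"
```

```text
at [0.3262 0.2245 0.3444] yaw 18.51 w 85.0 F [1.1 0.5 0.7] t 1.15
[-0.003, -0.493, 0.082] [0.106, -0.0, 0.001]
[-0.004, -0.473, 0.162] [0.106, -0.0, 0.001]
[-0.004, -0.44, 0.238] [0.106, 0.0, 0.001]
[-0.005, -0.394, 0.308] [0.106, 0.0, 0.002]
[-0.006, -0.337, 0.369] [0.009, 0.0, -0.0]
[-0.006, -0.332, 0.374] [0.0, 0.0, -0.0]
[-0.007, -0.333, 0.373] [0.0, 0.0, -0.0]
[-0.003, -0.146, 0.164] [0.0, 0.0, -0.0]
left mm [ 0.  0. -0.]
```

>>> arm_command(series=[{"dp": [0,-0.49,0.08],"angular": [0.106,0,0],"gripper": 60},{"dp": [0,-0.47,0.16],"angular": [0.106,0,0],"gripper": 60},{"dp": [0,-0.44,0.24],"angular": [0.106,0,0],"gripper": 60},{"dp": [0,-0.395,0.31],"angular": [0.106,0,0],"gripper": 60},{"dp": [0,-0.34,0.37],"angular": [0.01,0,0],"gripper": 60},{"dp": [0,-0.33,0.37],"angular": [0,0,0],"gripper": 60},{"dp": [0,-0.33,0.37],"angular": [0,0,0],"gripper": 60},{"dp": [0,-0.15,0.16],"angular": [0,0,0],"gripper": 60}])

```text
clock: 2.15
position: [0.531, -0.1891, 0.3457]
ee_rot: [0.695, 0.135, 0.693, -0.138]
contact_force: [0.6, 0.6, -0.5]
width: 0.0596
```

Run:
```python
from h import *
get_image("scene")
s=get_state();w=get_image("wrist");P=world(w,s);im=w["image"]
cv2.imwrite("pics/w1.png",im);np.savez("w1.npz",P=P)
hsv=cv2.cvtColor(im,cv2.COLOR_BGR2HSV)
m=(hsv[...,0]<18)&(hsv[...,1]>120)&(P[...,2]>.205)&(P[...,2]<.235)
print(m.sum(),P[m].mean(0).round(4),np.percentile(P[m],[3,50,97],axis=0).round(4))
ys,xs=np.nonzero(m);print("px",xs.mean(),ys.mean())
m2=(P[...,2]>.2)&(P[...,2]<.222)&(abs(P[...,0]-.54)<.08)&(abs(P[...,1]+.18)<.1)
x,y,_,_=cv2.fitLine(P[m2&~m][:,:2].astype(np.float32),cv2.DIST_HUBER,0,.005,.005).ravel();print("rail",m2.sum(),np.degrees(np.arctan2(y,x)),P[m2&~m].mean(0),P[m2&~m][:,2].max())
if m.sum()>20: print(cv2.minAreaRect(P[m][:,:2].astype(np.float32)*1000))
plan([.535,-.17,.35],-20.5,1)
```

```text
789 [ 0.5439 -0.1742  0.2173] [[ 0.5301 -0.184   0.2154]
 [ 0.5432 -0.1746  0.2175]
 [ 0.5601 -0.1631  0.2189]]
px 279.9746514575412 167.55893536121673
rail 4465 69.69081 [ 0.54779273 -0.16700263  0.21328498] 0.21948940240769588
((544.836669921875, -174.0284423828125), (17.803730010986328, 31.714195251464844), 73.6806640625)
at [ 0.5309 -0.1889  0.3453] yaw -22.25 w 60.2 F [-0.2  0.7 -0.5] t 2.25
[-0.04, 0.159, -0.028] [-0.019, 0.002, 0.002]
left mm [-0.1 -0.  -0. ]
```

View pics/w1.png

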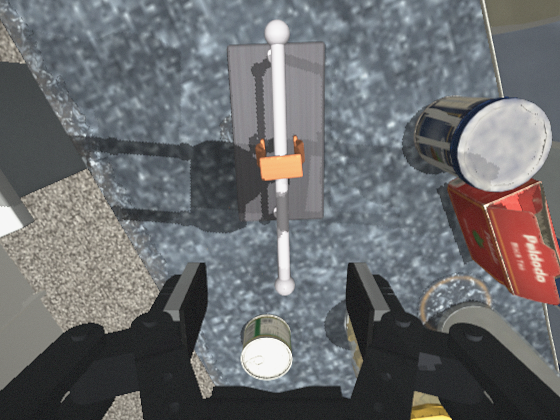

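The wrist view (picture 4) shows the tongs' orange bow at about (280,167), astride the rail, which runs straight up the image. The position agrees with the scene view to within a few mm.

```bash
python3 -c "
from h import *
plan([.5445,-.174,.26],-19.8,3);plan([.5445,-.174,.187],-19.8,6)"
```

```text
at [ 0.5309 -0.1889  0.3453] yaw -22.25 w 60.2 F [-0.2  0.7 -0.5] t 2.25
[0.486, 0.11, 0.038] [-0.027, 0.002, 0.002]
[0.225, 0.049, 0.02] [-0.0, -0.0, 0.0]
[-0.0, 0.0, 0.0] [-0.0, -0.0, 0.0]
left mm [0. 0. 0.]
at [ 0.5309 -0.1889  0.3453] yaw -22.25 w 60.2 F [-0.2  0.7 -0.5] t 2.25
[0.496, 0.061, 0.02] [-0.027, 0.002, 0.002]
[0.496, 0.059, 0.024] [-0.0, -0.0, 0.0]
[0.327, 0.039, 0.017] [-0.0, -0.0, 0.0]
[0.0, -0.0, -0.0] [-0.0, -0.0, 0.0]
[0.0, -0.0, -0.0] [-0.0, -0.0, 0.0]
[0.0, -0.0, -0.0] [-0.0, -0.0, 0.0]
left mm [-0.1 -0.  -0. ]
```

>>> arm_command(series=[{"dp": [0.2,0.159,0.058],"angular": [-0.027,0.002,0.002],"gripper": 60},{"dp": [0.3,0,0],"angular": [0,0,0],"gripper": 60},{"dp": [0.2,0,0],"angular": [0,0,0],"gripper": 60},{"dp": [0,0,0],"angular": [0,0,0],"gripper": 60},{"dp": [0,0,0],"angular": [0,0,0],"gripper": 60},{"dp": [0,0,0],"angular": [0,0,0],"gripper": 60},{"dp": [0,0,0],"angular": [0,0,0],"gripper": 60},{"dp": [0,0,0],"angular": [0,0,0],"gripper": 60}])

```text
clock: 3.25
position: [0.5445, -0.1696, 0.2635]
ee_rot: [0.698, 0.121, 0.695, -0.12]
contact_force: [0.6, 0.1, -0.1]
width: 0.0599
```

Run:
```python
from h import *
s=get_state();w=get_image("wrist");P=world(w,s);im=w["image"]
cv2.imwrite("pics/w2.png",im)
hsv=cv2.cvtColor(im,cv2.COLOR_BGR2HSV)
m=(hsv[...,0]<18)&(hsv[...,1]>120)&(P[...,2]>.205)&(P[...,2]<.235)
print(m.sum(),P[m].mean(0).round(4));c=np.nonzero(m);print(c[1].mean(),c[0].mean())
print(cv2.minAreaRect(P[m][:,:2].astype(np.float32)*1000))
plan([.5445,-.174,.187],-19.8,4)
```

```text
1666 [ 0.545  -0.1732  0.2172]
277.43697478991595 240.45378151260505
((544.8648681640625, -173.92959594726562), (18.234935760498047, 31.682098388671875), 73.49352264404297)
at [ 0.5445 -0.1697  0.2635] yaw -19.63 w 59.9 F [ 1.3 -1.5  0.6] t 3.3
[0.499, -0.027, 0.007] [0.002, 0.003, -0.001]
[0.139, -0.008, 0.003] [-0.0, -0.0, -0.0]
[-0.0, 0.0, 0.0] [-0.0, -0.0, -0.0]
[-0.0, 0.0, 0.0] [-0.0, -0.0, -0.0]
left mm [0. 0. 0.]
```

>>> arm_command(series=[{"dp": [0.2,-0.033,0.009],"angular": [-0.03,0,0],"gripper": 60},{"dp": [0.25,0,0],"angular": [0,0,0],"gripper": 60},{"dp": [0.19,0,0],"angular": [0,0,0],"gripper": 60},{"dp": [0,0,0],"angular": [0,0,0],"gripper": 45},{"dp": [0,0,0],"angular": [0,0,0],"gripper": 26},{"dp": [0,0,0],"angular": [0,0,0],"gripper": 26},{"dp": [0,0,0],"angular": [0,0,0],"gripper": 26},{"dp": [0,0,0],"angular": [0,0,0],"gripper": 26}], grip_force=30)

```text
clock: 4.3
position: [0.5474, -0.1755, 0.1898]
ee_rot: [0.704, 0.103, 0.695, -0.104]
contact_force: [-0.4, 0.1, -0.2]
width: 0.0317
```

Run:
```python
from h import *
plan([.5445,-.174,.187],-17,1)
```

```text
at [ 0.5474 -0.1755  0.1898] yaw -16.87 w 31.7 F [-0.4  0.1 -0.2] t 4.3
[0.023, 0.005, -0.027] [0.001, 0.009, -0.0]
left mm [-0.  0.  0.]
```

Run:
```python
from h import *
plan([.5474,-.1755,.33],-17,4)
s=dict(get_state());s["position"]=np.array([.5474,-.1755,.33])
plan([.5195,.1126,.33],28,7,lin=.05,s=s)
```

```text
at [ 0.5474 -0.1755  0.1898] yaw -16.87 w 31.7 F [-0.4  0.1 -0.2] t 4.3
[-0.5, 0.0, 0.007] [0.001, 0.009, -0.0]
[-0.5, 0.0, -0.001] [0.0, -0.0, -0.0]
[-0.169, 0.0, 0.0] [0.0, -0.0, -0.0]
[0.0, 0.0, 0.0] [0.0, -0.0, -0.0]
left mm [ 0.   0.  -0.1]
at [ 0.5474 -0.1755  0.33  ] yaw -16.87 w 31.7 F [-0.4  0.1 -0.2] t 4.3
[-0.002, 0.385, -0.159] [-0.111, 0.002, 0.001]
[-0.001, 0.407, -0.089] [-0.111, 0.002, 0.001]
[-0.0, 0.416, -0.018] [-0.111, 0.002, 0.0]
[-0.0, 0.413, 0.055] [-0.111, 0.002, 0.001]
[-0.0, 0.397, 0.126] [-0.055, 0.0, 0.0]
[-0.001, 0.304, 0.126] [0.0, 0.0, 0.0]
[0.0, 0.0, -0.0] [0.0, 0.0, 0.0]
left mm [-0.  0. -0.]
```

Lift first, gently.

>>> arm_command(series=[{"dp": [-0.15,0,0],"angular": [0,0.008,0],"gripper": 26},{"dp": [-0.3,0,0],"angular": [0,0,0],"gripper": 26},{"dp": [-0.3,0,0],"angular": [0,0,0],"gripper": 26},{"dp": [-0.3,0,0],"angular": [0,0,0],"gripper": 26},{"dp": [-0.15,0,0],"angular": [0,0,0],"gripper": 26},{"dp": [0,0,0],"angular": [0,0,0],"gripper": 26},{"dp": [0,0.2,-0.08],"angular": [-0.06,0,0],"gripper": 26},{"dp": [0,0.37,-0.14],"angular": [-0.09,0,0],"gripper": 26}])

```text
clock: 5.3
position: [0.5368, -0.1039, 0.3359]
ee_rot: [0.706, 0.02, 0.708, -0.02]
contact_force: [0.3, 1.3, -0.6]
width: 0.0313
```

Run:
```python
from h import *
plan([.5195,.1126,.33],28,8,lin=.045,ang=8)
```

```text
at [ 0.5368 -0.1039  0.3359] yaw -3.25 w 31.3 F [ 0.3  1.3 -0.6] t 5.3
[0.01, 0.371, -0.051] [-0.089, -0.0, -0.0]
[0.01, 0.375, 0.001] [-0.089, -0.0, -0.0]
[0.01, 0.371, 0.054] [-0.089, -0.001, -0.0]
[0.011, 0.36, 0.105] [-0.08, -0.0, -0.0]
[0.008, 0.285, 0.123] [-0.0, -0.0, -0.0]
[0.0, -0.0, 0.0] [-0.0, -0.0, -0.0]
[0.0, -0.0, 0.0] [-0.0, -0.0, -0.0]
[0.0, -0.0, 0.0] [-0.0, -0.0, -0.0]
left mm [ 0. -0. -0.]
```

>>> arm_command(series=[{"dp": [0.01,0.37,-0.05],"angular": [-0.089,0,0],"gripper": 26},{"dp": [0.01,0.375,0],"angular": [-0.089,0,0],"gripper": 26},{"dp": [0.01,0.37,0.05],"angular": [-0.089,0,0],"gripper": 26},{"dp": [0.01,0.36,0.1],"angular": [-0.08,0,0],"gripper": 26},{"dp": [0.01,0.2,0.09],"angular": [0,0,0],"gripper": 26},{"dp": [0,0.04,0.02],"angular": [0,0,0],"gripper": 26},{"dp": [0,0,0],"angular": [0,0,0],"gripper": 26},{"dp": [0,0,0],"angular": [0,0,0],"gripper": 26}])

```text
clock: 6.3
position: [0.5124, 0.1136, 0.3211]
ee_rot: [0.679, -0.177, 0.69, 0.179]
contact_force: [0.2, -0.0, -0.1]
width: 0.0316
```

Run:
```python
from h import *
s=get_state();w=get_image("wrist");P=world(w,s);im=w["image"]
cv2.imwrite("pics/w3.png",im);np.savez("w3.npz",P=P)
hsv=cv2.cvtColor(im,cv2.COLOR_BGR2HSV)
o=np.array([.481,.185]);d=np.array([.469,-.883]);n=np.array([.883,.469])
t=(P[...,:2]-o)@d;c=(P[...,:2]-o)@n;z=P[...,2]
band=(abs(c)<.03)&(z>.2)&(z<.24)&(abs(t)<.14)
for lo in np.arange(-.14,.14,.01):
    q=band&(t>=lo)&(t<lo+.01)
    if q.sum()>5: print(round(lo,3),q.sum(),"c",np.median(c[q]).round(4),c[q].min().round(3),c[q].max().round(3),"z",np.median(z[q]).round(4),np.median(im[q],0))
plan([.5195,.1126,.33],28,1)
```

```text
-0.06 100 c 0.0056 0.001 0.011 z 0.2127 [229.  227.5 229. ]
-0.05 304 c 0.0057 -0.005 0.016 z 0.2131 [213.5 222.5 233. ]
-0.04 595 c 0.0055 -0.005 0.017 z 0.219 [ 63.  96. 145.]
-0.03 595 c 0.0057 -0.005 0.017 z 0.2193 [ 65.  99. 149.]
-0.02 578 c 0.0057 -0.005 0.017 z 0.2193 [ 65.  99. 150.]
-0.01 555 c 0.0054 -0.005 0.017 z 0.2193 [ 65.  99. 150.]
0.0 527 c 0.0058 -0.005 0.017 z 0.2193 [ 64.  97. 147.]
0.01 522 c 0.0056 -0.005 0.017 z 0.2193 [ 63.  95. 143.]
0.02 488 c 0.0058 -0.005 0.017 z 0.2194 [ 63.  95. 143.]
0.03 453 c 0.0057 -0.005 0.017 z 0.219 [ 62.  94. 142.]
0.04 205 c 0.0057 -0.005 0.016 z 0.2133 [222. 225. 237.]
0.05 194 c 0.0056 0.001 0.011 z 0.2129 [235.5 234.  236. ]
0.06 181 c 0.0057 0.001 0.011 z 0.2129 [159. 159. 163.]
0.07 179 c 0.0058 0.001 0.011 z 0.2128 [154. 152. 155.]
0.08 172 c 0.0056 0.001 0.011 z 0.2127 [167.  164.  167.5]
0.09 167 c 0.0059 0.001 0.011 z 0.2131 [238. 237. 238.]
0.1 166 c 0.0056 0.001 0.011 z 0.2129 [236. 235. 237.]
0.11 153 c 0.0059 0.001 0.011 z 0.213 [219. 217. 219.]
0.12 837 c 0.0008 -0.014 0.016 z 0.2194 [ 70.  99. 119.]
0.13 180 c 0.0003 -0.014 0.014 z 0.2283 [152.  221.5 244. ]
at [0.5125 0.1135 0.3211] yaw 29.17 w 32.0 F [-0.4  0.5 -0.8] t 6.35
[-0.075, -0.035, 0.046] [0.013, -0.009, -0.005]
left mm [ 0.  0. -0.]
```

View pics/w3.png

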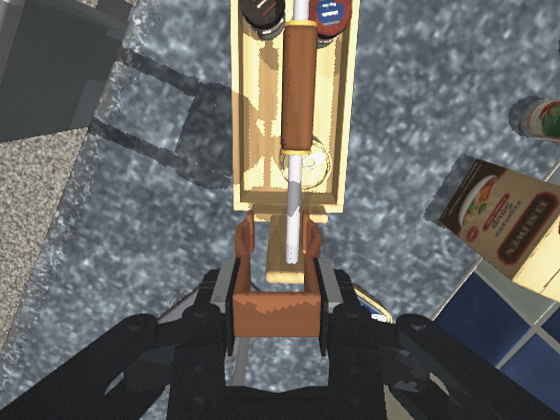

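The wrist view (picture 5) shows the tongs held squarely between the fingers at about (278,310). The rod runs at x≈293 in the image, with the grip at about (297,85), the jars at the far end and the tin near. I align over the bare rod on the tin side.

Run:
```python
from h import *
plan([.5259,.1126,.315],28,3)
```

```text
at [0.5125 0.1135 0.3211] yaw 29.17 w 32.0 F [-0.4  0.5 -0.8] t 6.35
[0.049, -0.062, 0.094] [0.013, -0.009, -0.005]
[0.0, 0.0, 0.0] [-0.0, 0.0, 0.0]
[0.0, 0.0, 0.0] [-0.0, 0.0, 0.0]
left mm [ 0.   0.1 -0. ]
```

>>> arm_command(series=[{"dp": [0.05,-0.062,0.094],"angular": [0.013,-0.009,-0.005],"gripper": 26},{"dp": [0,0,0],"angular": [0,0,0],"gripper": 26},{"dp": [0,0,0],"angular": [0,0,0],"gripper": 26},{"dp": [0,0,0],"angular": [0,0,0],"gripper": 26},{"dp": [0,0,0],"angular": [0,0,0],"gripper": 26},{"dp": [0,0,0],"angular": [0,0,0],"gripper": 26},{"dp": [0,0,0],"angular": [0,0,0],"gripper": 26},{"dp": [0,0,0],"angular": [0,0,0],"gripper": 26}])

```text
clock: 7.35
position: [0.5273, 0.1105, 0.3147]
ee_rot: [0.687, -0.17, 0.686, 0.169]
contact_force: [0.6, -0.9, -0.6]
width: 0.0313
```

Run:
```python
from h import *
s=get_state();plan([.5259,.1126,.191],28,4)
w=get_image("wrist");P=world(w,s)
o=np.array([.486,.1877]);d=np.array([.469,-.883]);n=np.array([.883,.469])
t=(P[...,:2]-o)@d;c=(P[...,:2]-o)@n;z=P[...,2]
q=(abs(c)<.012)&(z>.205)&(z<.217)&(t>.05)&(t<.115);print("rod c",np.median(c[q]),q.sum())
hsv=cv2.cvtColor(w["image"],cv2.COLOR_BGR2HSV)
m=(hsv[...,0]<18)&(hsv[...,1]>120)&(z>.32)&(abs(c)<.03);print("bow t,c,z",np.median(t[m]),(c[m].min()+c[m].max())/2,np.ptp(c[m]),np.median(z[m]),m.sum())
```

```text
at [0.5273 0.1105 0.3147] yaw 27.74 w 31.3 F [ 0.6 -0.9 -0.6] t 7.35
[0.5, 0.011, -0.002] [-0.003, 0.001, 0.001]
[0.5, 0.011, -0.001] [0.0, 0.0, 0.0]
[0.031, 0.0, -0.0] [0.0, 0.0, 0.0]
[-0.0, 0.0, -0.0] [0.0, 0.0, 0.0]
left mm [-0.1  0.   0.1]
rod c 0.00013063450570706254 1239
bow t,c,z 0.0849881161998349 0.0005984929665025437 0.03174352194737752 0.34472100721749216 4497
```

>>> arm_command(series=[{"dp": [0.15,0.015,0],"angular": [-0.003,0,0],"gripper": 26},{"dp": [0.2,0,0],"angular": [0,0,0],"gripper": 26},{"dp": [0.2,0,0],"angular": [0,0,0],"gripper": 26},{"dp": [0.2,0,0],"angular": [0,0,0],"gripper": 26},{"dp": [0.15,0,0],"angular": [0,0,0],"gripper": 26},{"dp": [0.04,0,0],"angular": [0,0,0],"gripper": 26},{"dp": [0,0,0],"angular": [0,0,0],"gripper": 26},{"dp": [0,0,0],"angular": [0,0,0],"gripper": 26}])

```text
clock: 8.4
position: [0.5285, 0.1124, 0.2008]
ee_rot: [0.689, -0.172, 0.684, 0.171]
contact_force: [-0.6, -0.5, -1.3]
width: 0.0314
```

Run:
```python
from h import *
plan([.5259,.1126,.191],28,1)
```

```text
at [0.5285 0.1124 0.2008] yaw 28.04 w 31.4 F [-0.6 -0.5 -1.3] t 8.4
[0.082, 0.012, -0.019] [0.0, 0.004, 0.002]
left mm [-0.   0.   0.1]
```

>>> arm_command(series=[{"dp": [0.04,0,-0.019],"angular": [0,0,0],"gripper": 26},{"dp": [0.03,0,0],"angular": [0,0,0],"gripper": 26},{"dp": [0.015,0,0],"angular": [0,0,0],"gripper": 26},{"dp": [0,0,0],"angular": [0,0,0],"gripper": 26},{"dp": [0,0,0],"angular": [0,0,0],"gripper": 26},{"dp": [0,0,0],"angular": [0,0,0],"gripper": 26},{"dp": [0,0,0],"angular": [0,0,0],"gripper": 26},{"dp": [0,0,0],"angular": [0,0,0],"gripper": 26}])

```text
clock: 9.4
position: [0.5274, 0.1113, 0.1916]
ee_rot: [0.69, -0.172, 0.682, 0.17]
contact_force: [0.1, 1.0, -0.5]
width: 0.0314
```

>>> arm_command(series=[{"dp": [0.01,0,0],"angular": [0,0,0],"gripper": 26},{"dp": [0,0,0],"angular": [0,0,0],"gripper": 33},{"dp": [0,0,0],"angular": [0,0,0],"gripper": 37},{"dp": [0,0,0],"angular": [0,0,0],"gripper": 44},{"dp": [0,0,0],"angular": [0,0,0],"gripper": 54},{"dp": [0,0,0],"angular": [0,0,0],"gripper": 54},{"dp": [0,0,0],"angular": [0,0,0],"gripper": 54},{"dp": [0,0,0],"angular": [0,0,0],"gripper": 54}])

```text
clock: 10.4
position: [0.5277, 0.1113, 0.1907]
ee_rot: [0.69, -0.172, 0.682, 0.17]
contact_force: [0.8, -0.2, -0.1]
width: 0.054
```

Run:
```python
from h import *
s=get_state();plan([.5259,.1126,.32],28,4)
w=get_image("wrist");P=world(w,s)
o=np.array([.486,.1877]);d=np.array([.469,-.883]);n=np.array([.883,.469])
t=(P[...,:2]-o)@d;c=(P[...,:2]-o)@n;z=P[...,2]
hsv=cv2.cvtColor(w["image"],cv2.COLOR_BGR2HSV)
m=(hsv[...,0]<18)&(hsv[...,1]>120)&(z>.205)&(abs(c)<.025)&(t>.06)&(t<.11);print("bow t,c,z",np.median(t[m]),(c[m].min()+c[m].max())/2,np.ptp(c[m]),np.median(z[m]),m.sum())
cv2.imwrite("pics/w4.png",w["image"])
```

```text
at [0.5277 0.1113 0.1907] yaw 28.04 w 54.0 F [ 0.8 -0.2 -0.1] t 10.4
[-0.5, 0.005, 0.001] [0.0, 0.006, 0.004]
[-0.5, 0.008, -0.003] [0.0, 0.0, -0.0]
[-0.078, 0.001, -0.001] [0.0, 0.0, -0.0]
[0.0, 0.0, 0.0] [0.0, 0.0, -0.0]
left mm [-0.  0. -0.]
bow t,c,z 0.08493676049891216 0.000680326301343904 0.031591780727662784 0.21757063129062662 3927
```

View pics/w4.png

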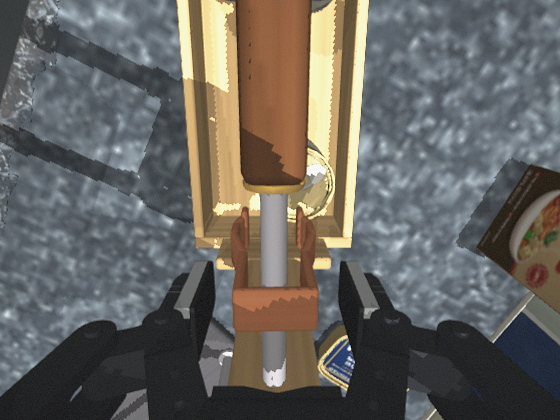

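The tongs hang astride the rod, clear of the fingers (picture 6, bow at about (275,310)). Back up and move over the grip.

Run:
```python
from h import *
P=np.load("w3.npz")["P"];o=np.array([.486,.1877]);d=np.array([.469,-.883]);n=np.array([.883,.469])
t=(P[...,:2]-o)@d;c=(P[...,:2]-o)@n;z=P[...,2]
for a,b in((.1,.125),(.072,.09)):
    m=(z>a)&(z<b)&(abs(c)<.05)&(abs(t)<.12);k,l,st,_=cv2.connectedComponentsWithStats(m.astype(np.uint8))
    for i in range(1,k):
        if st[i,4]>100:print(a,st[i],"t",np.percentile(t[l==i],[1,99]).round(3),"c",np.percentile(c[l==i],[1,99]).round(3),np.median(z[l==i]).round(3))
s=dict(get_state());s["position"]=np.array([.5277,.1113,.31])
plan([.486,.1877,.28],28,4,lin=.05,s=s)
```

```text
0.1 [ 239    0   47   28 1003] t [-0.074 -0.055] c [-0.049 -0.01 ] 0.112
0.1 [ 309    0   44   38 1320] t [-0.076 -0.048] c [0.012 0.048] 0.112
0.072 [249  12  37  21 101] t [-0.072 -0.055] c [-0.043 -0.01 ] 0.076
0.072 [ 301  140   31   51 1088] t [0.051 0.103] c [0.014 0.044] 0.076
0.072 [279 153  10  31 218] t [0.065 0.095] c [-0.011 -0.002] 0.076
at [0.5277 0.1113 0.31  ] yaw 28.04 w 54.2 F [-0.5  0.3 -0.7] t 10.45
[0.134, 0.395, -0.005] [0.0, 0.006, 0.004]
[0.114, 0.331, -0.004] [0.0, 0.0, -0.0]
[-0.0, -0.0, 0.0] [0.0, 0.0, -0.0]
[-0.0, -0.0, 0.0] [0.0, 0.0, -0.0]
left mm [0. 0. 0.]
```

>>> arm_command(series=[{"dp": [-0.1,0,0],"angular": [0,0,0],"gripper": 54},{"dp": [-0.3,0,0],"angular": [0,0,0],"gripper": 54},{"dp": [-0.4,0,0],"angular": [0,0,0],"gripper": 54},{"dp": [-0.2,0,0],"angular": [0,0,0],"gripper": 54},{"dp": [0,0.3,0],"angular": [0,0.006,0.004],"gripper": 54},{"dp": [0,0.3,0],"angular": [0,0,0],"gripper": 54},{"dp": [0,0.12,0],"angular": [0,0,0],"gripper": 54},{"dp": [0,0,0],"angular": [0,0,0],"gripper": 54}])

```text
clock: 11.45
position: [0.4864, 0.1887, 0.3206]
ee_rot: [0.689, -0.171, 0.683, 0.171]
contact_force: [0.5, 0.1, 0.1]
width: 0.0539
```

Run:
```python
from h import *
plan([.486,.1877,.2],28,4,lin=.05)
a=get_image("scene");cv2.imwrite("pics/s2.png",cv2.resize(a["image"][140:310,120:420],(800,453),interpolation=cv2.INTER_CUBIC))
```

```text
at [0.4864 0.1887 0.3206] yaw 27.96 w 53.9 F [0.5 0.1 0.1] t 11.45
[0.417, -0.001, -0.006] [-0.0, 0.005, 0.002]
[0.417, -0.003, -0.003] [-0.0, -0.0, -0.0]
[0.171, -0.001, -0.001] [-0.0, -0.0, -0.0]
[-0.0, -0.0, -0.0] [-0.0, -0.0, -0.0]
left mm [-0. -0.  0.]
```

View pics/s2.png

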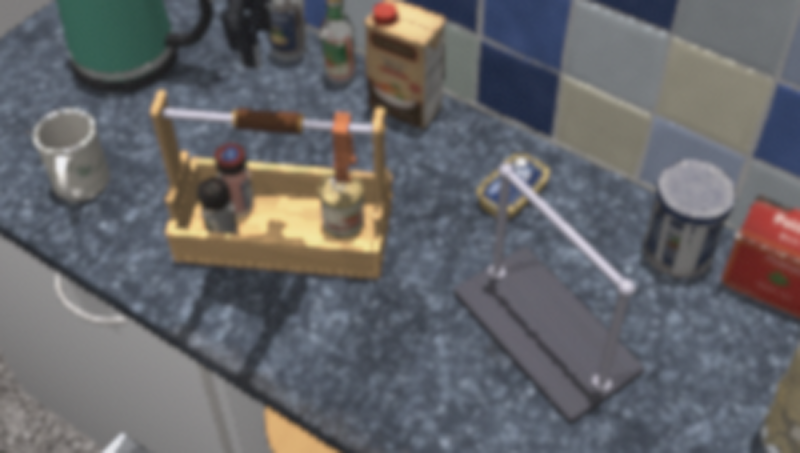

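Picture 7 shows the tongs on the rod at about (342,145), between the grip and the right upright. The jars and tin are upright, and the mug is unmoved. Lower onto the grip and close.

>>> arm_command(series=[{"dp": [0.15,0,-0.005],"angular": [0,0.006,0.002],"gripper": 54},{"dp": [0.3,0,0],"angular": [0,0,0],"gripper": 54},{"dp": [0.3,0,0],"angular": [0,0,0],"gripper": 54},{"dp": [0.25,0,0],"angular": [0,0,0],"gripper": 54},{"dp": [0.08,0,0],"angular": [0,0,0],"gripper": 54},{"dp": [0,0,0],"angular": [0,0,0],"gripper": 54},{"dp": [0,0,0],"angular": [0,0,0],"gripper": 54},{"dp": [0,0,0],"angular": [0,0,0],"gripper": 54}])

```text
clock: 12.5
position: [0.4888, 0.182, 0.1832]
ee_rot: [0.685, -0.169, 0.689, 0.167]
contact_force: [0.2, 0.9, 0.2]
width: 0.0541
```

Run:
```python
from h import *
plan([.486,.1877,.191],28,1)
```

```text
at [0.4888 0.182  0.1832] yaw 27.52 w 54.1 F [0.2 0.9 0.2] t 12.5
[-0.065, 0.053, 0.001] [-0.005, -0.004, 0.001]
left mm [-0. -0.  0.]
```

>>> arm_command(series=[{"dp": [-0.065,0.053,0],"angular": [-0.005,-0.004,0],"gripper": 54},{"dp": [0,0,0],"angular": [0,0,0],"gripper": 40},{"dp": [0,0,0],"angular": [0,0,0],"gripper": 32},{"dp": [0,0,0],"angular": [0,0,0],"gripper": 28},{"dp": [0,0,0],"angular": [0,0,0],"gripper": 24},{"dp": [0,0,0],"angular": [0,0,0],"gripper": 15},{"dp": [0,0,0],"angular": [0,0,0],"gripper": 15},{"dp": [0,0,0],"angular": [0,0,0],"gripper": 15}], grip_force=100)

```text
clock: 13.5
position: [0.4856, 0.1882, 0.1938]
ee_rot: [0.687, -0.172, 0.685, 0.171]
contact_force: [-1.2, 0.2, 2.0]
width: 0.0207
```

Run:
```python
from h import *
s=get_state();plan([.486,.1877,.191],28,1);print(s["moment"])
```

```text
at [0.4856 0.1882 0.1938] yaw 28.03 w 20.7 F [-1.2  0.2  2. ] t 13.5
[0.023, -0.005, 0.001] [0.0, 0.002, 0.002]
left mm [ 0.   0.  -0.1]
[-0.03078787  0.12657614  0.0398679 ]
```

>>> arm_command(series=[{"dp": [-0.04,0,0],"angular": [0,0,0],"gripper": 15},{"dp": [-0.06,0,0],"angular": [0,0,0],"gripper": 15},{"dp": [-0.06,0,0],"angular": [0,0,0],"gripper": 15},{"dp": [-0.04,0,0],"angular": [0,0,0],"gripper": 15},{"dp": [0,0,0],"angular": [0,0,0],"gripper": 15},{"dp": [0,0,0],"angular": [0,0,0],"gripper": 15},{"dp": [0,0,0],"angular": [0,0,0],"gripper": 15},{"dp": [0,0,0],"angular": [0,0,0],"gripper": 15}])

```text
clock: 14.5
position: [0.4836, 0.1879, 0.2151]
ee_rot: [0.685, -0.172, 0.687, 0.171]
contact_force: [-0.6, -0.5, -7.4]
width: 0.0206
```

```bash
cat > lv.py <<'E'
from h import *
def level(name):
    s=get_state();plan([.486,.1877,.295],28,2);r=rot(s)
    print("tool F",r.inv().apply(s["contact_force"]).round(2),"M",r.inv().apply(s["moment"]).round(3))
    a=get_image("scene");P=world(a);z0=s["position"][2]
    cv2.imwrite(name,cv2.resize(a["image"][140:310,120:420],(800,453),interpolation=cv2.INTER_CUBIC))
    o=np.array([.486,.1877]);d=np.array([.469,-.883]);n=np.array([.883,.469])
    t=(P[...,:2]-o)@d;c=(P[...,:2]-o)@n;z=P[...,2]
    q=(abs(c)<.012)&(abs(t)<.12)&(abs(t)>.045)&(abs(z-z0-.02)<.03)
    for g in (q&(t<0),q&(t>.0)):print("rod",g.sum(),np.median(t[g]).round(3),np.median(z[g]).round(4))
    for lo in(-.15,.12):
        q=(abs(c)<.03)&(t>lo)&(t<lo+.03)&(abs(z-z0-.03)<.04); print("upright top",np.percentile(z[q],95).round(4),q.sum())
    w=get_image("wrist");s=get_state();P=world(w,s);t=(P[...,:2]-o)@d;c=(P[...,:2]-o)@n;z=P[...,2]
    q=(abs(c)<.012)&(t>-.12)&(t<.12)&(abs(z-z0-.02)<.02)
    for b in np.arange(-.12,.12,.02):
        g=q&(t>=b)&(t<b+.02)
        if g.sum()>20:print("  wrist rod t",b.round(3),np.median(c[g]).round(4),np.median(z[g]).round(4),g.sum())
E
python3 -c "
from lv import *
level('pics/s3.png')"
```

```text
at [0.4836 0.1879 0.2151] yaw 28.02 w 20.6 F [-0.6 -0.5 -7.4] t 14.5
[-0.5, -0.008, 0.011] [0.0, -0.003, 0.0]
[-0.166, -0.003, 0.004] [0.0, 0.0, 0.0]
left mm [-0. -0. -0.]
tool F [ 7.42 -0.17 -0.76] M [-0.03   0.01  -0.035]
rod 73 -0.084 0.2341
rod 92 0.085 0.2352
upright top 0.2526 105
upright top 0.2511 81
  wrist rod t -0.12 -0.0018 0.2344 588
  wrist rod t -0.1 -0.0015 0.2344 2103
  wrist rod t -0.08 -0.0015 0.2344 1822
  wrist rod t -0.06 -0.0014 0.2346 2196
  wrist rod t -0.04 -0.0013 0.2406 3237
  wrist rod t -0.02 0.0005 0.2408 3423
  wrist rod t 0.0 -0.0009 0.2408 2624
  wrist rod t 0.02 -0.0012 0.2406 1715
```

Off the worktop, level, moment near zero. Continue up about 80 mm.

>>> arm_command(series=[{"dp": [-0.05,0,0.01],"angular": [0,-0.003,0],"gripper": 15},{"dp": [-0.11,0,0],"angular": [0,0,0],"gripper": 15},{"dp": [-0.13,0,0],"angular": [0,0,0],"gripper": 15},{"dp": [-0.13,0,0],"angular": [0,0,0],"gripper": 15},{"dp": [-0.13,0,0],"angular": [0,0,0],"gripper": 15},{"dp": [-0.08,0,0],"angular": [0,0,0],"gripper": 15},{"dp": [-0.03,0,0],"angular": [0,0,0],"gripper": 15},{"dp": [0,0,0],"angular": [0,0,0],"gripper": 15}])

```text
clock: 15.6
position: [0.4852, 0.1887, 0.3016]
ee_rot: [0.688, -0.171, 0.684, 0.171]
contact_force: [0.5, -0.5, -7.7]
width: 0.0204
```

>>> arm_command(series=[{"dp": [0,0,0],"angular": [0,0,0],"gripper": 15},{"dp": [0,0,0],"angular": [0,0,0],"gripper": 15},{"dp": [0,0,0],"angular": [0,0,0],"gripper": 15},{"dp": [0,0,0],"angular": [0,0,0],"gripper": 15},{"dp": [0,0,0],"angular": [0,0,0],"gripper": 15},{"dp": [0,0,0],"angular": [0,0,0],"gripper": 15},{"dp": [0,0,0],"angular": [0,0,0],"gripper": 15},{"dp": [0,0,0],"angular": [0,0,0],"gripper": 15}])

```text
clock: 16.6
position: [0.4843, 0.1884, 0.2997]
ee_rot: [0.686, -0.171, 0.686, 0.171]
contact_force: [0.0, -0.2, -7.2]
width: 0.0199
```

```bash
python3 -c "
from lv import *
level('pics/s4.png')"
```

```text
at [0.4843 0.1884 0.2997] yaw 28.03 w 19.9 F [ 0.  -0.2 -7.2] t 16.6
[0.039, -0.012, 0.01] [0.0, 0.001, 0.0]
[-0.0, -0.0, -0.0] [0.0, -0.0, 0.0]
left mm [-0. -0.  0.]
tool F [ 7.18 -0.18 -0.09] M [-0.063  0.025  0.012]
rod 84 -0.083 0.319
rod 99 0.085 0.3201
upright top 0.337 117
upright top 0.337 87
  wrist rod t -0.12 -0.001 0.319 604
  wrist rod t -0.1 -0.0008 0.3189 2120
  wrist rod t -0.08 -0.0008 0.3189 1797
  wrist rod t -0.06 -0.0007 0.3191 2213
  wrist rod t -0.04 -0.0007 0.3251 3281
  wrist rod t -0.02 0.0004 0.3254 3426
  wrist rod t 0.0 -0.0006 0.3253 2673
  wrist rod t 0.02 -0.0009 0.3251 1747
```

View pics/s4.png

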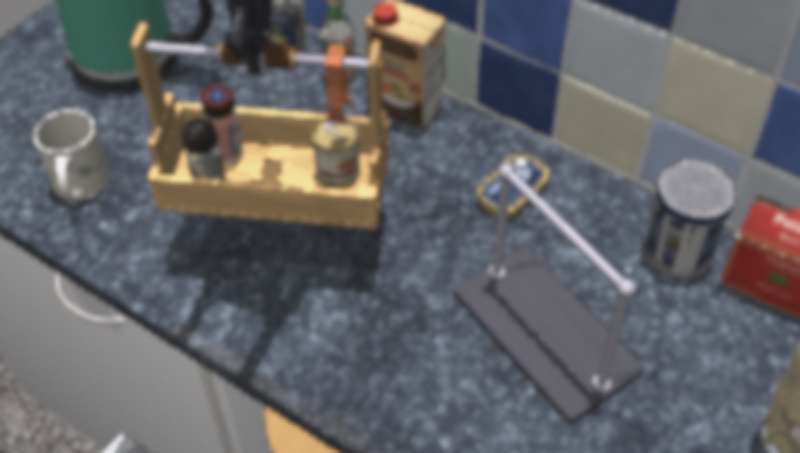

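Picture 8 shows the caddy up and level, with the tongs on the rod at about (337,80), the jars and tin standing, and the bystanders in place. The rod is 106 mm above where it started. Handing in.

```bash
python3 -c "
from rig import *
print(sign_off())"
```

```text
the job is handed in; nothing more can be done
None
```

The job is done and handed in at about 16.7 s of the 56 s allowed. The tongs hang astride the bare rod on the tin side of the grip. The caddy is held by its wooden grip with a 100 N grip, about 106 mm above the worktop.

- **Level:** the rod is level to about 1 mm over 170 mm in the scene view. Both upright tops measure 0.337 m.
- **Steady:** the tool was tilted by less than 0.2°. The wrist load read about 7.2 N and the moment was near zero. The tool settled about 2 mm in the last second before the check, with no sign of slipping.
- **Contents and bystanders:** in the last scene picture the tongs are on the rod and both jars and the tin are standing. The mug and the flat tin look unmoved. The bean tin was outside that picture, and the arm never went near it.

Nothing failed, but two readings were slightly off:

- **Wrist load:** 7.2 N is a little under the roughly 7.9 N expected.
- **Finger opening:** it read 20 mm on the 22 mm grip, down slightly from 20.7 mm when it first closed.

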